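# Proof-pull a re-glued laptop hinge with a spring gauge

### The job

The laptop's hinge has been glued back in and needs its proof pull: take the yellow grip of the spring gauge that is hooked to the hinge, pull it straight out until the red pointer stands at the blue limit marker, without straining the hinge well past it, and hold it steady there for about two seconds. Then ease the gauge back to zero under control, never letting it snap back, and let go. Leave the things lying around alone.

Things in the scene. Friction and masses are not known exactly. Their poses are not given: they have to be found in the camera images.
- board: Fixed plywood pull-test board, 12 mm thick, with a black laptop base (222 x 322 mm, top 34 mm above the bench) held by two red-handled toggle clamps. Origin: on the bench, below the steel hinge arm under test (arm top 74 mm up). x points from that hinge across the keyboard: the gauge lies along -x and the pull is level, along -x. Two 53 mm high rests carry its housing at x = -75 and -158 mm.
- gauge (a joint): How far the gauge is pulled out, in m: 0 at rest (zero mark), up to 0.1. Housing and grip slide along board -x; rod, hook and red pointer stay with the hinge. A spring pulls it home: about 1 N at 0 plus 0.2 N per mm (14 N at 65 mm), with little friction, so it snaps home if let go.
- grip (a point): Middle of the gauge's yellow round grip with black rings: 32 mm diameter, 70 mm long, axis level along board x, 58 mm above the bench, free all round; moves with the gauge. At rest at board x = -228 mm, y = 0. A 30 mm square aluminium housing, 153 mm long, follows on the hinge side, a 26 mm steel ring on the other.
- pointer (a point): Top of the red pointer, a red bar, 4 mm wide and 28 mm long, across the slot in the white scale on top of the housing, 76 mm above the bench, at board x = -165 mm, y = 0. It stays still: the scale slides beneath it (10 mm per graduation).
- marker (a point): Middle of the blue limit marker, 76 mm above the bench: two 4 mm wide blue bars left and right of the slot, on a 10 mm wide blue saddle clip. Screwed tight on the housing, it slides with it. Before the pull it stands 35 to 65 mm from the pointer, on the hinge side: that distance is the pull wanted; at the same board x as the pointer the pull is right.
- pot: Bystander: blue jar with red lid, 60 mm diameter, 85 mm high, origin under its centre.
- meter: Bystander: yellow multimeter lying on its back, 150 x 76 x 43 mm, long axis x, origin under its centre.
- driver: Bystander: screwdriver with yellow handle, 190 mm long, lying along its x axis.
- tray: Bystander: green open parts tray, 100 x 140 x 30 mm, origin under its centre.

How it is judged:
By the outcome, as a careful person would: the job done as asked, in the order asked, and still so for the second after the job is handed in, with the robot touching nothing.
It also fails if it takes over 40 s, if anything falls off the work surface, if the arm or the gripper's body presses on something with over 40 N, if the wrist force passes 120 N, or if a joint passes its speed limit or range.

### The arm

A 6-joint arm with a two-finger parallel gripper is mounted at the origin on the work surface. World frame = base frame: x ahead of the robot, y to its left, z up, the work surface at z = 0. Lengths are in m, angles in rad, forces in N, time in s.
With the tool pointing down it reaches from about 0.4 to 0.825 m from the base axis. Payload 7 kg.
Tool frame: the origin (TCP) lies midway between the tips of the shut fingers; the grasp point (between the pads) lies 19 mm behind it (grip_point_offset is the distance from the TCP to the grasp point, in m); z points along the fingers, y is the line along which they close (so a half turn about z gives the same grasp; the last joint's range is limited). The gripper opens to 88 mm and grips with 3 to 60 N. Pads are 19 mm wide; open, the fingers measure 130 mm over their backs; the gripper's body (78 mm by 193 mm) begins 47 mm behind the grasp point.
Start: joints at [-0.958, 0.359, 0.012, 0, -1.224, -0.288], TCP at [0.215, -0.64, 0.194] pointing down, gripper open.
Joint ranges: [-3.07, 3.07], [-1.43, 2.12], [-1.02, 1.25], [-3.03, 1.67], [-3.05, -0], [-3.03, 3.03]. Speed limits (rad/s): [2.39, 2.39, 3.01, 3.14, 3.14, 3.14].

### API

Orientations are given as [roll, pitch, yaw] about the fixed x, y, z axes, in that order (R = Rz(yaw) Ry(pitch) Rx(roll)).
In Python, from station import get_state, grab_frame, camera_params, job_done, grip_point_offset gives the robot as it stands.
- The arm moves only by the shell command python3 -m creep 'ROWS' [FORCE]. ROWS is JSON, a list that holds one entry, the list of rows, each a list of 7 numbers: the finger opening in cm, from 0 to 8.76, then the shift along the tool's x, y, z in cm, then the turn, a rotation vector about the tool's x, y, z in rad. In form: [[[fingers, tx, ty, tz, wx, wy, wz], ...]]. A call has 1 to 20 rows; each row is the pose to reach, as a shift and turn from the pose commanded when the call began, along the tool's axes at that moment; what a row does not reach only later rows make up. A row lasts 1/8 s, in which the tool goes at most 62.5 mm and 10.7 degrees, less where a joint would pass 70% of its speed; a pose out of reach is approached as far as the arm can. A call with a gripper value outside its range is refused whole. The fingers move at their own pace and stop on an object; FORCE is the grip in N (left out, the last holds). Time passes only in rows, so rows that repeat a pose let the fingers close. It gives the time, the measured TCP pose, the force, the opening and the grip force at its end, in the units of the state.
- get_state(): the state, without advancing time (a new reading comes with each control period).
- grab_frame(name): name is "scene" or "top" or "wrist"; returns the picture (400x640x3 uint8, blue, green, red); there is no depth.
- camera_params(name): a dict with "vertical_fov" (degrees; the focal length in pixels is half the picture's height over the tangent of half this angle, whatever the lens; pixels are square), "cx", "cy" (the principal point, pixels), "view" (4x4, takes a point from world to camera coordinates). Camera axes: x right, y down, z forward; pixel columns grow to the right and rows downward; lengths in m; the calibration is good to about 2 mm. A picture is of the moment at which its call begins: read the wrist's pose just before it. camera_params takes no time and is no camera call; for the wrist camera it gives the pose at the moment of the call.
- job_done(): hands the job in; it is judged then, once.
The state is a dict: "t": time; "q": joint angles; "qd": joint speeds; "joint_efforts": joint torques, N m; "eef_pos": TCP position; "ee_rot": TCP orientation; "force": force on the tool from outside, world axes, zero at the start; "moment": the same for the moment, N m; "width": finger opening in m; "gripper_force": force on a finger pad.
Only numpy, scipy, OpenCV 4.12 (cv2) and the standard library are available. Lean on these libraries where they do the work, as an engineer would, in place of code of your own. Each camera call takes 0.05 s, during which the arm holds its last target. There are 200 camera calls.

## Working session

There is one attempt and no reset: what is moved stays moved. The work goes in short steps, Python scripts to look and compute and a shell command to move; the robot and the scene stay as the last step left them, time stands still between calls to the robot, and variables do not carry over. Pictures are saved under pics/ and viewed, at most 12 in all, crops included, and the job is handed in when it is done.

```bash
mkdir -p pics; ls; python3 - <<'E'
from station import *
import cv2, numpy as np
s=get_state(); print({k:np.round(v,3) for k,v in s.items()}, grip_point_offset)
for n in("scene","top"):
    cv2.imwrite(f"pics/{n}0.png",grab_frame(n)); p=camera_params(n); print(n,p)
E
```

```text
pics
{'t': np.float64(0.0), 'q': array([-0.958,  0.359,  0.011, -0.   , -1.224, -0.288]), 'qd': array([-0.001, -0.001, -0.   , -0.   ,  0.002, -0.   ]), 'joint_efforts': array([ 0.0000e+00, -5.8272e+01,  2.9306e+01,  6.9970e+00,  7.0000e-03,
       -0.0000e+00]), 'eef_pos': array([ 0.215, -0.639,  0.193]), 'ee_rot': array([ 3.14 , -0.   , -2.817]), 'force': array([ 0.672, -0.007, -0.281]), 'moment': array([ 0.058, -0.007, -0.04 ]), 'gripper_force': np.float64(0.0), 'width': np.float64(0.088)} 0.0188
scene {'vertical_fov': 44.80910827977265, 'cx': 317.2488279934334, 'cy': 196.47701733319965, 'view': array([[ 0.66303102,  0.74855548, -0.00738672, -0.38078689],
       [ 0.41303796, -0.37404121, -0.83035704, -0.21210288],
       [-0.62433125,  0.54750148, -0.55718275,  1.51857566],
       [ 0.        ,  0.        ,  0.        ,  1.        ]])}
top {'vertical_fov': 55.358491770319795, 'cx': 326.0425262880446, 'cy': 201.77671752610743, 'view': array([[ 9.52285676e-03, -9.99954342e-01,  7.93726310e-04,
        -6.11835922e-02],
       [-9.90873665e-01, -9.54310465e-03, -1.34455601e-01,
         5.97392024e-01],
       [ 1.34457037e-01,  4.93918934e-04, -9.90919301e-01,
         8.13419519e-01],
       [ 0.00000000e+00,  0.00000000e+00,  0.00000000e+00,
         1.00000000e+00]])}
```

View pics/top0.png

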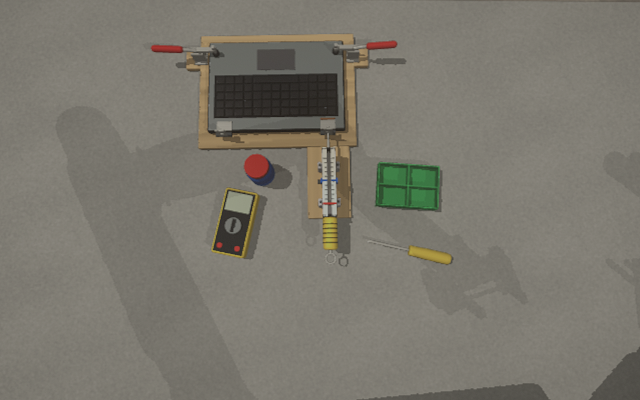

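View pics/scene0.png

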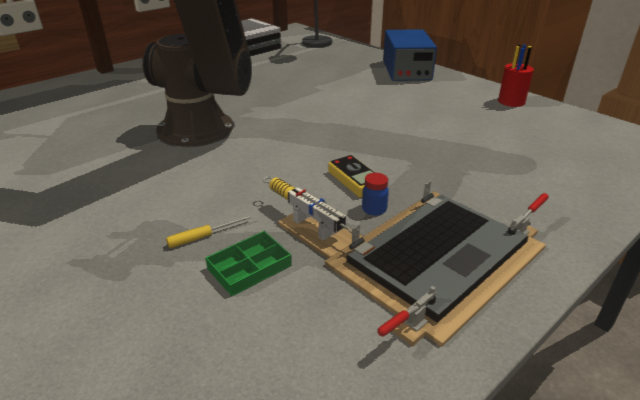

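The top view shows the grip around (330,233), red pointer (329,203) and blue marker (329,181). The gauge points almost straight at the robot, and the bystanders are well clear. Next I'll measure these.

```bash
cat > h.py <<'E'
from station import *
import cv2, numpy as np
def ray(n,u,v,p=None):
    p=p or camera_params(n); f=200/np.tan(np.radians(p['vertical_fov']/2)); V=p['view']; R=V[:3,:3]
    return -R.T@V[:3,3], R.T@np.array([(u-p['cx'])/f,(v-p['cy'])/f,1])
def hit(n,u,v,z,p=None):
    o,d=ray(n,u,v,p); return o+d*(z-o[2])/d[2]
def proj(n,X):
    p=camera_params(n); f=200/np.tan(np.radians(p['vertical_fov']/2)); c=p['view'][:3,:3]@X+p['view'][:3,3]
    return c[:2]/c[2]*f+[p['cx'],p['cy']]
def masks(im):
    h=cv2.cvtColor(im,cv2.COLOR_BGR2HSV)
    r=lambda a,b:cv2.inRange(h,a,b)
    return dict(red=r((0,130,70),(8,255,255))|r((172,130,70),(180,255,255)),blue=r((105,130,50),(125,255,255)),yel=r((20,120,70),(34,255,255)))
def blobs(m,amin=6):
    n,_,st,c=cv2.connectedComponentsWithStats(m)
    return [(st[i].tolist(),c[i].round(1).tolist()) for i in range(1,n) if st[i][4]>=amin]
E
python3 - <<'E'
from h import *
im=grab_frame("top"); M=masks(im)
for k,m in M.items():
    roi=np.zeros_like(m); roi[150:270,310:350]=m[150:270,310:350]
    z={'red':.076,'blue':.076,'yel':.058}[k]
    for b in blobs(roi): print(k,b,hit("top",*b[1],z).round(4))
    print(k,'all',hit("top",*np.argwhere(roi).mean(0)[::-1],z).round(4), 'px',np.argwhere(roi).min(0),np.argwhere(roi).max(0))
cv2.imwrite("pics/c1.png",cv2.resize(im[115:275,290:370],None,fx=5,fy=3.7*1.0,interpolation=cv2.INTER_CUBIC)[:600])
E
```

```text
red ([323, 202, 14, 3, 20], [329.4, 203.0]) [ 0.5905 -0.0627  0.076 ]
red all [ 0.5905 -0.0626  0.076 ] px [202 323] [204 336]
blue ([321, 179, 6, 4, 9], [322.7, 180.2]) [ 0.6401 -0.0478  0.076 ]
blue ([332, 178, 5, 4, 8], [334.8, 179.8]) [ 0.6412 -0.074   0.076 ]
blue all [ 0.6407 -0.06    0.076 ] px [178 321] [182 336]
yel ([323, 217, 15, 33, 432], [329.6, 232.5]) [ 0.5284 -0.0638  0.058 ]
yel all [ 0.5284 -0.0638  0.058 ] px [217 323] [249 337]
```

View pics/c1.png

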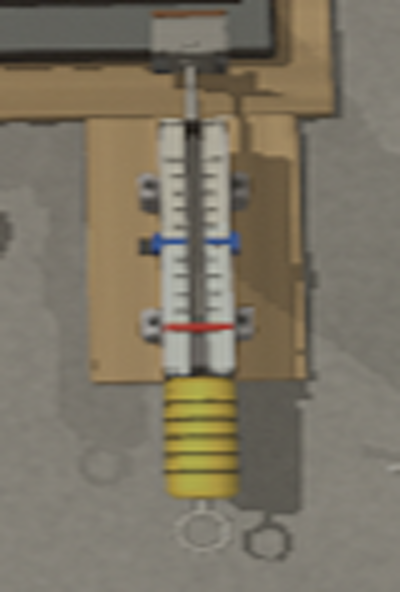

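Pointer to marker comes out at about 50 mm. The grip's middle is at (0.528, -0.064), which agrees with the pointer position minus 63 mm. The crop shows the gauge at zero. I'll move above the grip and refine with the wrist camera.

```bash
python3 -m creep '[[[8.7,-6,5.6,0,0,0,0.05],[8.7,-12,11.1,0,0,0,0.1],[8.7,-18,16.7,0,0,0,0.15],[8.7,-24,22.2,0,0,0,0.2],[8.7,-30,27.8,0,0,0,0.25],[8.7,-36,33.4,0,0,0,0.307],[8.7,-42,39,0,0,0,0.307],[8.7,-48,44.5,0,0,0,0.307],[8.7,-48,44.5,0,0,0,0.307],[8.7,-48,44.5,0,0,0,0.307],[8.7,-48,44.5,0,0,0,0.307],[8.7,-48,44.5,0,0,0,0.307],[8.7,-48,44.5,0,0,0,0.307]]]' 40
python3 - <<'E'
from h import *
s=get_state(); print(s['t'],s['eef_pos'],s['ee_rot'],s['force'],s['q'])
p=camera_params("wrist"); print(p)
cv2.imwrite("pics/w1.png",grab_frame("wrist"))
E
```

```text
t: 1.78
eef_pos: [0.5278, -0.065, 0.1934]
ee_rot: [-3.142, -0.001, -3.124]
force: [0.4, -0.2, -0.2]
width: 0.087
gripper_force: 0.0
1.775 [ 0.52782173 -0.06495473  0.19338725] [-3.14150823e+00 -7.56504392e-04 -3.12355124e+00] [ 0.35452021 -0.20741566 -0.17239028] [ 2.46454935e-01  1.23536831e-01 -3.02216449e-01 -9.77679252e-05
 -1.14579902e+00 -1.79916947e+00]
{'vertical_fov': 63.50049451602579, 'cx': 319.2000673791728, 'cy': 200.7063011227657, 'view': array([[-1.78029652e-02,  9.99841030e-01,  9.84467453e-04,
         7.44930546e-02],
       [ 9.68872626e-01,  1.70083709e-02,  2.46974797e-01,
        -5.40486861e-01],
       [ 2.46918791e-01,  5.35070729e-03, -9.69021404e-01,
         2.59526081e-01],
       [ 0.00000000e+00,  0.00000000e+00,  0.00000000e+00,
         1.00000000e+00]])}
```

View pics/w1.png

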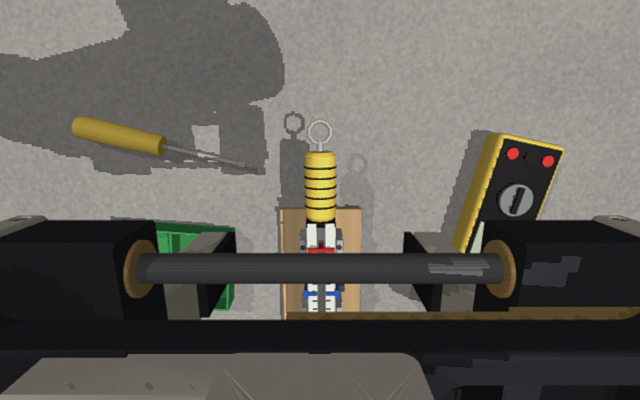

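The wrist view shows the yellow grip at about (320,185), with the pointer (321,250) partly behind the gripper bar and the marker near (321,296). Measuring axis direction and positions from this view.

```bash
python3 - <<'E'
from h import *
p=camera_params("wrist"); im=cv2.imread("pics/w1.png"); M=masks(im)
for k,m in M.items():
    roi=np.zeros_like(m); roi[110:320,285:360]=m[110:320,285:360]
    z={'red':.076,'blue':.076,'yel':.074}[k]
    for b in blobs(roi): print(k,b,hit("wrist",*b[1],z,p).round(4))
    if k=='yel':
        L=[];
        for v in range(156,220):
            c=np.flatnonzero(roi[v])
            if len(c)>24: L.append(hit("wrist",(c[0]+c[-1])/2,v,.058,p))
        L=np.array(L); f=np.polyfit(L[:,0],L[:,1],1); print('axis slope',f, 'xends at z.058',L[:,0].min(),L[:,0].max(),'y@.528',np.polyval(f,.528))
# board straight edges in the top view for yaw
t=cv2.imread("pics/top0.png"); h=cv2.cvtColor(t,cv2.COLOR_BGR2HSV)
w=cv2.inRange(h,(10,60,90),(22,200,255)); 
c=max(cv2.findContours(w,cv2.RETR_EXTERNAL,cv2.CHAIN_APPROX_NONE)[0],key=cv2.contourArea)[:,0]
for nm,sel,ax in(("left",(c[:,0]<205)&(c[:,1]>75)&(c[:,1]<140),1),("back",(c[:,1]<41)&(c[:,0]>210)&(c[:,0]<345),0),("plankL",(c[:,0]<312)&(c[:,0]>302)&(c[:,1]>155)&(c[:,1]<212),1)):
    q=np.array([hit("top",*x,.012) for x in c[sel]])
    if len(q)>5:
        print(nm,len(q),cv2.fitLine(q[:,:2].astype(np.float32),cv2.DIST_HUBER,0,.01,.01).ravel())
E
```

```text
red ([307, 243, 28, 11, 152], [320.9, 249.5]) [ 0.5913 -0.0627  0.076 ]
blue ([304, 284, 13, 15, 80], [308.1, 292.7]) [ 0.6408 -0.0754  0.076 ]
blue ([326, 284, 13, 15, 76], [334.3, 292.1]) [ 0.6397 -0.0476  0.076 ]
yel ([305, 151, 31, 72, 1912], [319.9, 185.7]) [ 0.5249 -0.0649  0.074 ]
axis slope [ 0.03202216 -0.08173072] xends at z.058 0.49767545982444655 0.563082795569101 y@.528 -0.06482301904306281
left 64 [0.9997256  0.02342522 0.81596255 0.2502652 ]
plankL 56 [ 0.9992063   0.03983347  0.6389587  -0.01169219]
```

Axis yaw is about +0.03 and the grip middle (0.528, -0.065) is right under the TCP. Descend, then close.

```bash
python3 -m creep '[[[8.7,0,0,4,0,0,-0.012],[8.7,0,0,8,0,0,-0.012],[8.7,0,0,12,0,0,-0.012],[8.7,0,0,14,0,0,-0.012],[8.7,0,0,15.4,0,0,-0.012],[8.7,0,0,15.4,0,0,-0.012],[8.7,0,0,15.4,0,0,-0.012],[5,0,0,15.4,0,0,-0.012],[4,0,0,15.4,0,0,-0.012],[2.5,0,0,15.4,0,0,-0.012],[2.5,0,0,15.4,0,0,-0.012],[2.5,0,0,15.4,0,0,-0.012],[2.5,0,0,15.4,0,0,-0.012]]]' 45
python3 - <<'E'
from h import *
s=get_state(); print(s['t'],s['eef_pos'],s['ee_rot'],s['force'],s['width'],s['gripper_force'])
for n in("top","wrist"):
    p=camera_params(n); im=grab_frame(n); M=masks(im); y0,y1,x0,x1=(150,270,310,350) if n=="top" else (60,380,270,370)
    for k in("red","blue"):
        roi=np.zeros_like(M[k]); roi[y0:y1,x0:x1]=M[k][y0:y1,x0:x1]
        for b in blobs(roi): print(n,k,b,hit(n,*b[1],.076,p).round(4))
    if n=="wrist": cv2.imwrite("pics/w2.png",im)
E
```

```text
t: 3.45
eef_pos: [0.5283, -0.0648, 0.0396]
ee_rot: [-3.142, -0.0, -3.112]
force: [0.3, 0.0, -0.9]
width: 0.0321
gripper_force: 0.0
3.45 [ 0.52827    -0.06477305  0.03962032] [-3.14159079e+00 -8.06070809e-05 -3.11177250e+00] [ 0.3266753   0.01792847 -0.93318907] 0.032120200163957995 0.0
```

View pics/w2.png

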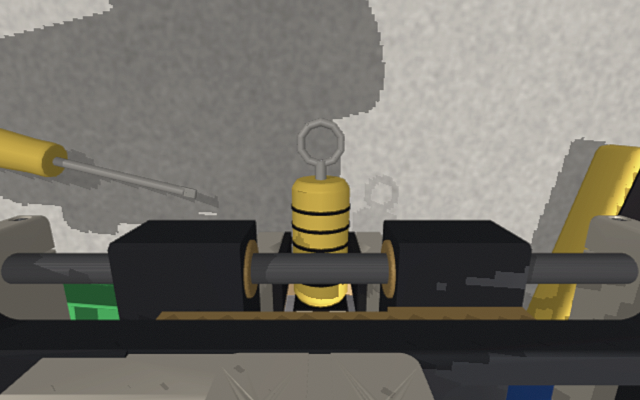

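The wrist view shows the grip centred between the fingers at about (320,240), with the fingers just touching. The force hasn't built up yet and the top view is blocked. I'll finish closing and check whether the scene camera sees pointer and marker.

```bash
python3 -m creep '[[[2.5,0,0,0,0,0,0],[2.5,0,0,0,0,0,0],[2.5,0,0,0,0,0,0]]]' 45
cat > m.py <<'E'
from h import *
import sys
s=get_state(); print('t',s['t'],s['eef_pos'].round(4),s['force'].round(1),'w',s['width'],'g',s['gripper_force'])
for n in("scene","top"):
    im=grab_frame(n); M=masks(im); y0,y1,x0,x1=(150,270,310,350) if n=="top" else (175,225,262,350)
    for k in("red","blue"):
        roi=np.zeros_like(M[k]); roi[y0:y1,x0:x1]=M[k][y0:y1,x0:x1]
        for b in blobs(roi,3): print(n,k,b,hit(n,*b[1],.076).round(4))
    if n=="scene": cv2.imwrite(f"pics/s{sys.argv[1]}.png",cv2.resize(im[160:260,230:370],None,fx=5.5,fy=5.5,interpolation=cv2.INTER_CUBIC))
print(proj("scene",np.array([.591,-.0627,.076])),proj("scene",np.array([.6405,-.061,.076])))
E
python3 m.py 1
```

```text
t: 3.92
eef_pos: [0.5283, -0.0648, 0.0397]
ee_rot: [3.142, 0.0, -3.112]
force: [0.6, 0.3, 0.4]
width: 0.0252
gripper_force: 0.0
t 3.925 [ 0.5283 -0.0648  0.0397] [0.6 0.3 0.4] w 0.025178129613386804 g 0.0
scene red ([296, 190, 10, 5, 24], [300.2, 192.3]) [ 0.5879 -0.0618  0.076 ]
scene blue ([319, 199, 5, 3, 7], [321.1, 199.9]) [ 0.6413 -0.0474  0.076 ]
scene blue ([309, 203, 6, 11, 28], [310.4, 208.2]) [ 0.6493 -0.085   0.076 ]
[300.77620048 193.01703996] [316.16094005 202.13198898]
```

View pics/s1.png

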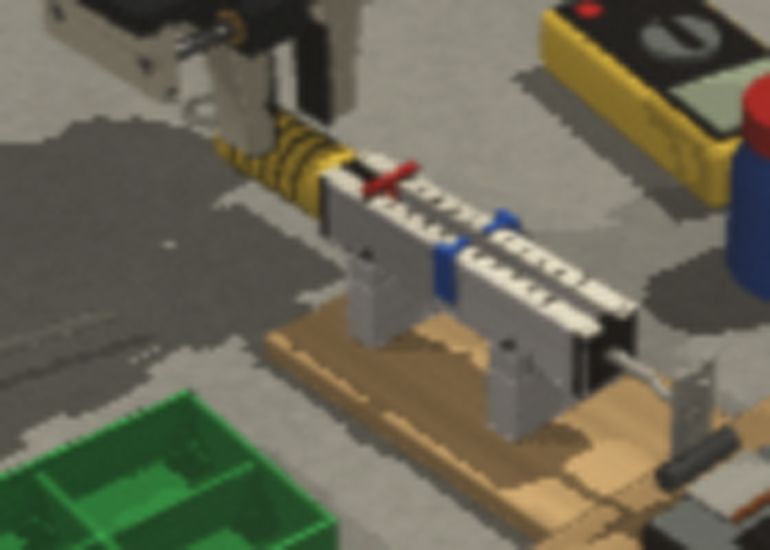

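The scene crop shows the gauge at zero. The fingers straddle the grip at crop (270,130), but width reads 25 mm with no pad force, which doesn't fit a 32 mm grip. Checking with the wrist camera.

```bash
python3 -m creep '[[[2.5,0,0,0,0,0,0],[2.5,0,0,0,0,0,0]]]' 45
python3 - <<'E'
from h import *
s=get_state(); print(s['width'],s['gripper_force'],s['force'])
cv2.imwrite("pics/w3.png",cv2.resize(grab_frame("wrist")[100:340,200:440],None,fx=2.5,fy=2.5,interpolation=cv2.INTER_CUBIC))
E
```

```text
t: 4.28
eef_pos: [0.5283, -0.0648, 0.0397]
ee_rot: [-3.142, -0.0, -3.112]
force: [0.2, -0.2, -0.3]
width: 0.0249
gripper_force: 0.0
0.024947990845258807 0.0 [ 0.20490294 -0.16821306 -0.27507073]
```

View pics/w3.png

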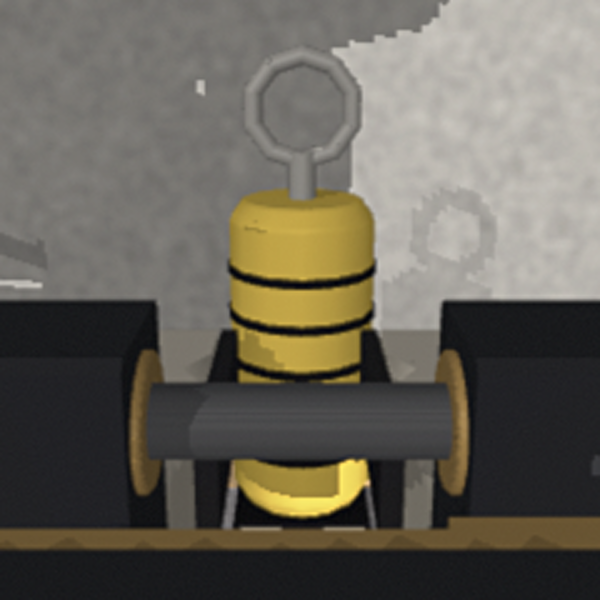

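The picture shows the fingers in line with the grip, at crop rows 340–500 and columns 240 and 360. They stopped exactly at the 2.5 cm I commanded, with no pad force. I'll command full closure and read width and force.

```bash
python3 -m creep '[[[2.0,0,0,0,0,0,0],[1.5,0,0,0,0,0,0],[0,0,0,0,0,0,0],[0,0,0,0,0,0,0],[0,0,0,0,0,0,0],[0,0,0,0,0,0,0]]]' 45
```

```text
t: 5.08
eef_pos: [0.5297, -0.0644, 0.0411]
ee_rot: [3.141, 0.003, -3.111]
force: [-0.3, 2.3, 9.6]
width: 0.0002
gripper_force: 6.1
```

Fully shut at 0.2 mm, with the tool pushed up by about 10 N, so the grip isn't between the pads. I need to see this before moving.

```bash
python3 - <<'E'
from h import *
a=cv2.resize(grab_frame("wrist")[120:320,220:420],(400,400),interpolation=cv2.INTER_CUBIC)
b=cv2.resize(grab_frame("scene")[155:215,240:300],(400,400),interpolation=cv2.INTER_CUBIC)
cv2.imwrite("pics/w4.png",np.hstack([a,b]))
s=get_state();print(s['eef_pos'],s['force'],s['moment'],s['width'],s['gripper_force'])
E
```

```text
[ 0.5296773  -0.06439728  0.04109015] [-0.61649288  2.79850002 10.45663881] [ 0.93430513  0.55698819 -0.03539925] 0.0005517664019139006 6.087318258360028
```

View pics/w4.png

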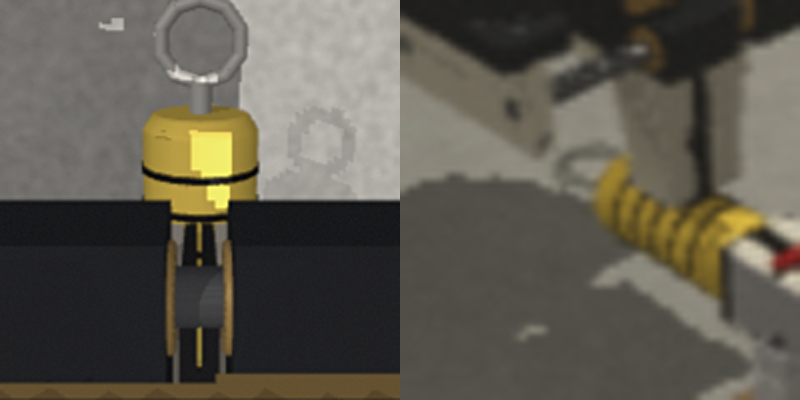

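The picture pair shows the fingers shut with a yellow slit between them, and the grip's outline whole in front of them. They are either on top of the grip or inside it. I'll check by geometry which height the visible fingertip had.

```bash
python3 - <<'E'
from h import *
for y in(-.075,-.085,-.095):
    o,d=ray("scene",275,188); print(y,(o+d*(y-o[1])/d[1]).round(4))
print('TCP',proj("scene",np.array([.5297,-.0644,.041])),'crop',(proj("scene",np.array([.5297,-.0644,.041]))-[240,155])*6.67)
for z in(.042,.058,.074): print(z,(proj("scene",np.array([.5283,-.0648,z]))-[240,155])*6.67)
im=cv2.imread("pics/scene0.png"); m=masks(im)['yel']; print([b for b in blobs(m) if 255<b[1][0]<310 and b[1][1]<205])
for x in(.493,.563): print([proj("scene",np.array([x,-.0648,z])).round(1) for z in(.042,.074)])
E
```

```text
-0.075 [ 0.5116 -0.075   0.0566]
-0.085 [ 0.5257 -0.085   0.0676]
-0.095 [ 0.5398 -0.095   0.0787]
TCP [283.71689503 195.07154987] crop [291.59168985 267.27723764]
0.042 [288.07401471 263.67243366]
0.058 [285.92611208 225.21782213]
0.074 [283.7437709  186.14664562]
[([269, 177, 25, 22, 279], [280.3, 186.7])]
[array([274. , 188.4]), array([273.2, 176.9])]
[array([292.6, 200.8]), array([292.1, 189. ])]
```

The visible fingertip sits at z of about 0.068–0.074, where the reported TCP is 0.040. The shut tips met the top of the grip (0.074), and the 2.5 cm opening met nothing. Both agree that the real tips are about 30 mm above the reported TCP. I'll open and go down 2.8 cm. The tips stay off the bench even if the report is right, and the body would still be at z ≥ 0.077.

```bash
python3 -m creep '[[[3,0,0,0,0,0,0],[6,0,0,0,0,0,0],[8.7,0,0,0,0,0,0],[8.7,0,0,0,0,0,0],[8.7,0,0,0,0,0,0],[8.7,0,0,0,0,0,0],[8.7,0,0,0,0,0,0],[8.7,0,0,1,0,0,0],[8.7,0,0,2,0,0,0],[8.7,0,0,2.8,0,0,0],[8.7,0,0,2.8,0,0,0],[8.7,0,0,2.8,0,0,0]]]' 45
python3 - <<'E'
from h import *
s=get_state();print(s['eef_pos'],s['force'],s['width'])
a=cv2.resize(grab_frame("wrist")[100:340,190:430],(400,400),interpolation=cv2.INTER_CUBIC)
b=cv2.resize(grab_frame("scene")[145:225,240:320],(400,400),interpolation=cv2.INTER_CUBIC)
cv2.imwrite("pics/w5.png",np.hstack([a,b]))
E
```

```text
t: 6.68
eef_pos: [0.5284, -0.0648, 0.0116]
ee_rot: [-3.142, -0.0, -3.112]
force: [1.0, -0.9, 0.3]
width: 0.0866
gripper_force: 0.0
[ 0.52838524 -0.06478684  0.01164312] [ 1.00536858 -0.87251451  0.28853705] 0.08656540166593367
```

View pics/w5.png

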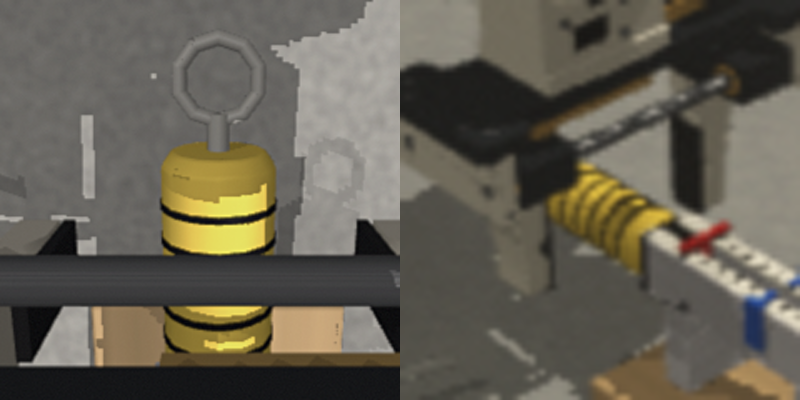

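The tip now appears at px (267,203), which is z of about 0.041, beside the grip at the right depth. Closing gently.

```bash
python3 -m creep '[[[6,0,0,0,0,0,0],[5,0,0,0,0,0,0],[4,0,0,0,0,0,0],[3.5,0,0,0,0,0,0],[3,0,0,0,0,0,0],[2.5,0,0,0,0,0,0],[2,0,0,0,0,0,0],[2,0,0,0,0,0,0],[2,0,0,0,0,0,0],[2,0,0,0,0,0,0]]]' 45
python3 m.py 2
```

```text
t: 8.02
eef_pos: [0.5283, -0.0643, 0.0116]
ee_rot: [3.141, 0.0, -3.112]
force: [-1.8, 5.0, 0.8]
width: 0.031
gripper_force: 45.0
t 8.025 [ 0.5283 -0.0643  0.0116] [-1.8  5.   0.8] w 0.031013609907010204 g 44.999734461307526
scene red ([296, 190, 10, 5, 24], [300.2, 192.3]) [ 0.5879 -0.0618  0.076 ]
scene blue ([319, 199, 5, 3, 7], [321.1, 199.9]) [ 0.6413 -0.0474  0.076 ]
scene blue ([309, 204, 5, 10, 28], [310.2, 208.5]) [ 0.6498 -0.086   0.076 ]
[300.77620048 193.01703996] [316.16094005 202.13198898]
```

Gripped: width 31 mm, 45 N. Pull 44 mm slowly, then measure.

```bash
python3 -m creep '[[[2,0.2,0,0,0,0,0],[2,0.5,0,0,0,0,0],[2,0.8,0,0,0,0,0],[2,1.1,0,0,0,0,0],[2,1.4,0,0,0,0,0],[2,1.7,0,0,0,0,0],[2,2,0,0,0,0,0],[2,2.3,0,0,0,0,0],[2,2.6,0,0,0,0,0],[2,2.9,0,0,0,0,0],[2,3.2,0,0,0,0,0],[2,3.5,0,0,0,0,0],[2,3.8,0,0,0,0,0],[2,4,0,0,0,0,0],[2,4.2,0,0,0,0,0],[2,4.3,0,0,0,0,0],[2,4.4,0,0,0,0,0],[2,4.4,0,0,0,0,0]]]' 45
python3 m.py 3
```

```text
t: 10.38
eef_pos: [0.4872, -0.0654, 0.0118]
ee_rot: [3.141, 0.005, -3.111]
force: [9.5, 2.6, -12.0]
width: 0.0307
gripper_force: 45.0
t 10.375 [ 0.4872 -0.0654  0.0118] [  9.5   2.6 -12. ] w 0.030652874317054386 g 44.99770134687424
scene red ([296, 190, 10, 5, 24], [300.2, 192.3]) [ 0.5879 -0.0618  0.076 ]
scene blue ([306, 191, 5, 3, 7], [308.1, 192.0]) [ 0.5988 -0.048   0.076 ]
scene blue ([297, 196, 5, 10, 21], [297.9, 200.3]) [ 0.6088 -0.0857  0.076 ]
top red ([323, 202, 13, 3, 19], [329.0, 203.0]) [ 0.5905 -0.0618  0.076 ]
top blue ([333, 197, 5, 5, 10], [335.9, 198.9]) [ 0.5996 -0.0766  0.076 ]
top blue ([321, 198, 6, 3, 9], [322.8, 198.9]) [ 0.5993 -0.0485  0.076 ]
[300.77620048 193.01703996] [316.16094005 202.13198898]
```

View pics/s3.png

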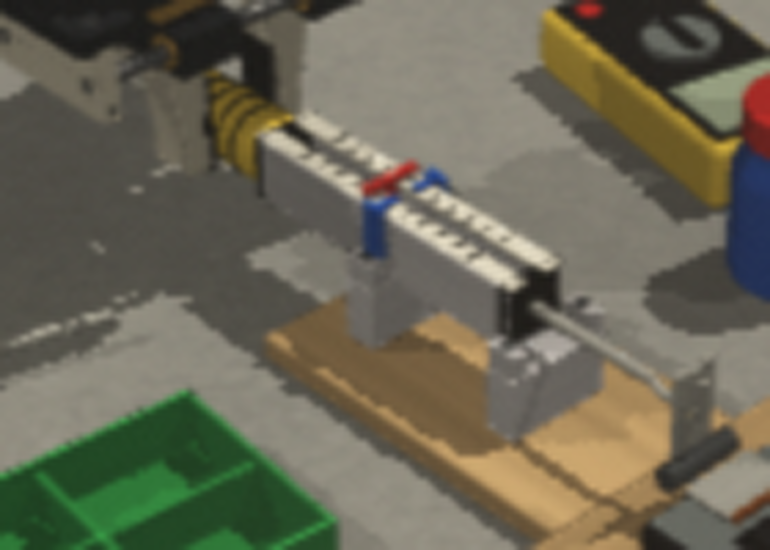

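The scene crop shows the red pointer (390,180) just short of the blue bars, with about 8.5 mm left. Approach slowly, easing the lift force by 1 mm.

```bash
python3 -m creep '[[[2,0.15,0,0.05,0,0,0],[2,0.3,0,0.1,0,0,0],[2,0.45,0,0.1,0,0,0],[2,0.6,0,0.1,0,0,0],[2,0.7,0,0.1,0,0,0],[2,0.8,0,0.1,0,0,0],[2,0.8,0,0.1,0,0,0],[2,0.8,0,0.1,0,0,0]]]' 45
python3 m.py 4
```

```text
t: 11.48
eef_pos: [0.4808, -0.0656, 0.0117]
ee_rot: [3.141, 0.008, -3.111]
force: [9.7, 1.5, -6.3]
width: 0.0306
gripper_force: 45.0
t 11.475 [ 0.4808 -0.0656  0.0117] [ 9.7  1.5 -6.3] w 0.030610627106375545 g 45.00083237886429
scene red ([296, 190, 10, 5, 21], [300.4, 192.1]) [ 0.5876 -0.0609  0.076 ]
scene blue ([306, 190, 3, 2, 4], [307.0, 190.8]) [ 0.5934 -0.0467  0.076 ]
scene blue ([295, 196, 3, 9, 19], [295.7, 199.4]) [ 0.6029 -0.087   0.076 ]
top red ([323, 202, 13, 3, 21], [329.2, 202.9]) [ 0.5908 -0.0623  0.076 ]
top blue ([321, 200, 2, 5, 7], [321.3, 201.9]) [ 0.5928 -0.0453  0.076 ]
top blue ([336, 200, 2, 5, 6], [336.8, 201.8]) [ 0.5933 -0.0786  0.076 ]
[300.77620048 193.01703996] [316.16094005 202.13198898]
```

About 2 mm left on both estimates (TCP travelled 47.5 of about 49.5; top view 2.2).

```bash
python3 -m creep '[[[2,0.1,0,0,0,0,0],[2,0.2,0,0,0,0,0],[2,0.23,0,0,0,0,0],[2,0.23,0,0,0,0,0]]]' 45
python3 m.py 5
python3 - <<'E'
from h import *
a=cv2.resize(grab_frame("top")[188:218,309:349],(520,390),interpolation=cv2.INTER_CUBIC)
cv2.imwrite("pics/t5.png",a)
E
```

```text
t: 12.08
eef_pos: [0.4787, -0.0656, 0.0117]
ee_rot: [3.141, 0.008, -3.111]
force: [10.9, 0.5, -7.1]
width: 0.0306
gripper_force: 45.0
t 12.075 [ 0.4787 -0.0656  0.0117] [10.9  0.5 -7.1] w 0.030631574905571606 g 45.00082343816757
scene red ([296, 190, 10, 5, 22], [300.2, 192.2]) [ 0.5876 -0.0615  0.076 ]
scene blue ([306, 190, 2, 2, 3], [306.7, 190.7]) [ 0.5927 -0.0469  0.076 ]
scene blue ([294, 196, 3, 8, 23], [295.0, 199.3]) [ 0.6016 -0.0879  0.076 ]
top red ([323, 202, 13, 3, 19], [329.0, 203.0]) [ 0.5905 -0.0618  0.076 ]
top blue ([321, 201, 1, 5, 5], [321.0, 203.0]) [ 0.5904 -0.0447  0.076 ]
top blue ([337, 201, 1, 5, 5], [337.0, 203.0]) [ 0.5907 -0.079   0.076 ]
[300.77620048 193.01703996] [316.16094005 202.13198898]
```

View pics/t5.png

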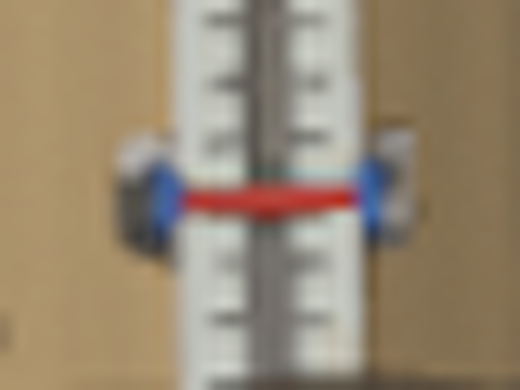

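The top crop shows the red bar on the marker: red and blue are both at row 203, with the blue bars hidden under the red. Hold for 2.5 s.

```bash
python3 -m creep '[[[2,0,0,0,0,0,0],[2,0,0,0,0,0,0],[2,0,0,0,0,0,0],[2,0,0,0,0,0,0],[2,0,0,0,0,0,0],[2,0,0,0,0,0,0],[2,0,0,0,0,0,0],[2,0,0,0,0,0,0],[2,0,0,0,0,0,0],[2,0,0,0,0,0,0],[2,0,0,0,0,0,0],[2,0,0,0,0,0,0],[2,0,0,0,0,0,0],[2,0,0,0,0,0,0],[2,0,0,0,0,0,0],[2,0,0,0,0,0,0],[2,0,0,0,0,0,0],[2,0,0,0,0,0,0]]]' 45
python3 m.py 6
```

```text
t: 14.48
eef_pos: [0.4787, -0.0656, 0.0117]
ee_rot: [3.141, 0.008, -3.11]
force: [11.1, 0.4, -7.3]
width: 0.0307
gripper_force: 45.0
t 14.475 [ 0.4787 -0.0656  0.0117] [11.1  0.4 -7.3] w 0.0306616805421013 g 45.00081270933151
scene red ([296, 190, 10, 5, 22], [300.2, 192.2]) [ 0.5876 -0.0615  0.076 ]
scene blue ([306, 190, 2, 2, 3], [306.7, 190.7]) [ 0.5927 -0.0469  0.076 ]
scene blue ([294, 196, 3, 8, 23], [295.0, 199.3]) [ 0.6016 -0.0879  0.076 ]
top red ([323, 202, 13, 3, 19], [329.0, 203.0]) [ 0.5905 -0.0618  0.076 ]
top blue ([321, 201, 1, 5, 5], [321.0, 203.0]) [ 0.5904 -0.0447  0.076 ]
top blue ([337, 201, 1, 5, 5], [337.0, 203.0]) [ 0.5907 -0.079   0.076 ]
[300.77620048 193.01703996] [316.16094005 202.13198898]
```

Steady. Now ease back the full 5.43 cm under control.

```bash
python3 -m creep '[[[2,-0.2,0,0,0,0,0],[2,-0.5,0,0,0,0,0],[2,-0.8,0,0,0,0,0],[2,-1.1,0,0,0,0,0],[2,-1.4,0,0,0,0,0],[2,-1.7,0,0,0,0,0],[2,-2,0,0,0,0,0],[2,-2.3,0,-0.05,0,0,0],[2,-2.6,0,-0.05,0,0,0],[2,-2.9,0,-0.05,0,0,0],[2,-3.2,0,-0.05,0,0,0],[2,-3.5,0,-0.1,0,0,0],[2,-3.8,0,-0.1,0,0,0],[2,-4.1,0,-0.1,0,0,0],[2,-4.4,0,-0.1,0,0,0],[2,-4.7,0,-0.1,0,0,0],[2,-5,0,-0.1,0,0,0],[2,-5.2,0,-0.1,0,0,0],[2,-5.35,0,-0.1,0,0,0],[2,-5.43,0,-0.1,0,0,0]]]' 45
python3 -m creep '[[[2,0,0,0,0,0,0],[2,0,0,0,0,0,0],[2,0,0,0,0,0,0]]]' 45
python3 m.py 7
```

```text
t: 17.08
eef_pos: [0.5283, -0.0643, 0.0116]
ee_rot: [3.141, 0.0, -3.112]
force: [-1.6, 7.1, 1.5]
width: 0.0307
gripper_force: 45.0
t: 17.45
eef_pos: [0.5283, -0.0643, 0.0117]
ee_rot: [3.141, 0.0, -3.112]
force: [-0.3, 6.4, 0.4]
width: 0.0308
gripper_force: 45.0
t 17.45 [ 0.5283 -0.0643  0.0117] [-0.3  6.4  0.4] w 0.03075893367778464 g 44.99950468540192
scene red ([296, 190, 10, 5, 24], [300.2, 192.3]) [ 0.5879 -0.0618  0.076 ]
scene blue ([319, 199, 5, 3, 7], [321.1, 199.9]) [ 0.6413 -0.0474  0.076 ]
scene blue ([309, 204, 5, 10, 28], [310.2, 208.5]) [ 0.6498 -0.086   0.076 ]
[300.77620048 193.01703996] [316.16094005 202.13198898]
```

It's back at zero: pose and pixels match those before the pull, and no spring force is left. Release and retreat upward.

```bash
python3 -m creep '[[[3.5,0,0,0,0,0,0],[5,0,0,0,0,0,0],[8.7,0,0,0,0,0,0],[8.7,0,0,0,0,0,0],[8.7,0,0,0,0,0,0],[8.7,0,0,0,0,0,0],[8.7,0,0,0,0,0,0],[8.7,0,0,0,0,0,0],[8.7,0,0,-2,0,0,0],[8.7,0,0,-5,0,0,0],[8.7,0,0,-9,0,0,0],[8.7,0,0,-13,0,0,0],[8.7,0,0,-16,0,0,0],[8.7,0,0,-18,0,0,0],[8.7,0,0,-18,0,0,0],[8.7,0,0,-18,0,0,0]]]' 45
python3 m.py 8
```

```text
t: 19.55
eef_pos: [0.5277, -0.0648, 0.1909]
ee_rot: [3.141, -0.001, -3.112]
force: [-0.0, 0.4, -0.3]
width: 0.0871
gripper_force: 0.0
t 19.55 [ 0.5277 -0.0648  0.1909] [-0.   0.4 -0.3] w 0.08710472377963409 g 0.0
scene red ([296, 190, 10, 5, 23], [300.2, 192.3]) [ 0.5879 -0.0618  0.076 ]
scene blue ([320, 199, 4, 2, 6], [321.5, 199.7]) [ 0.6413 -0.0463  0.076 ]
scene blue ([310, 204, 4, 10, 20], [310.7, 208.6]) [ 0.6508 -0.0855  0.076 ]
[300.77620048 193.01703996] [316.16094005 202.13198898]
```

```bash
python3 -c "from station import job_done; print(job_done())"
```

```text
the job is handed in; nothing more can be done
None
```

The proof pull is done and handed in: I pulled the gauge about 50 mm until the red pointer stood on the blue marker, held it for about 2.5 s, eased it back to zero and let go at about 20 s, though on a first misjudged grasp the fingers closed on top of the grip and pressed it with about 10 N before I regripped lower.

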